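Let the dead weight down on the ring gauge

ROBOT

A 6-joint arm with a two-finger parallel gripper is mounted at the origin on a cart in front of the work surface, level with it; the furniture and walls round the work are solid. World frame = base frame: x ahead of the robot, y to its left, z up, the work surface at z = 0. Lengths are in m, angles in rad, forces in N, time in s.
With the tool pointing down it reaches from about 0.3 to 0.875 m from the base axis. Payload 4.2 kg.
Tool frame: the origin (TCP) lies on the centre line of the jaws, within the pads' length; the fingertips stand 11 mm ahead of it and the grasp point (between the pads) lies 8 mm behind it; x points along the fingers, z is the direction in which the jaws open and shut, and the axes are right-handed (so a half turn about x gives the same grasp; the last joint's range is limited). The gripper opens to 85 mm and grips with 20 to 120 N. Pads are 22 mm wide; open, the fingers measure 114 mm over their backs; the gripper's body (76 mm by 85 mm) begins 54 mm behind the grasp point. The pads swing forward as they close: fully open they stand 13 mm farther back than shut.
Start: joints at [1.299, 0.32, 1.565, -0, 1.257, -0.02], TCP at [0.143, 0.557, 0.242] pointing down, gripper open.
Joint ranges: [-3.11, 3.11], [-0.84, 2.01], [0.21, 2.61], [-1.34, 4.49], [0.05, 2.63], [-2.56, 2.56]. Speed limits (rad/s): [2.57, 2.57, 3.14, 3.14, 3.14, 3.14].

INTERFACE

Orientations are given as a rotation vector (axis times angle).
In Python, from plant import manip, snapshot, camera_info gives the robot as it stands. The module is installed in compiled form; this text tells all that it offers.
- The arm moves only by the shell command python3 -m handwheel 'ROWS' [FORCE]. ROWS is JSON, a list of rows, each an object of numbers: "gripper": the finger opening in cm, from 0 to 8.54; "tx", "ty", "tz": the shift along the world's x, y, z in cm; "turn": the turn about the world's z in degrees. In form: [{"gripper": .., "tx": .., "ty": .., "tz": .., "turn": ..}, ...]. A call has 1 to 12 rows; each row shifts and turns the commanded pose from where the row before left it; what a row does not reach is not made up. A row lasts 1/12 s, in which the tool goes at most 41.7 mm and 7.16 degrees, less where a joint would pass 70% of its speed; a pose out of reach is approached as far as the arm can. A call is refused whole if a number of a shift passes 4.17 or a number of a turn 7.16, either way. A call with a gripper value outside its range is refused whole. The fingers move at their own pace and stop on an object; FORCE is the grip in N (left out, the last holds). Time passes only in rows, so rows that do not move let the fingers close. It gives the time, the measured TCP pose, the force and the opening at its end, in the units of the state.
- manip.state(): the state, without advancing time (a new reading comes with each control period).
- snapshot(name): name is "scene" or "side" or "wrist"; returns (picture, depth): 400x640x3 uint8, red, green, blue; 400x640 float32, m along the optical axis (not along the pixel's ray), 0 where there is no reading.
- camera_info(name): a dict with "intrinsics" (3x3 intrinsics, pixels), "T" (4x4, takes a point from camera to world coordinates). Camera axes: x right, y up, looking along -z (the intrinsics and any distortion apply to the point x, -y, -z); pixel columns grow to the right and rows downward; lengths in m; the calibration is good to about 2 mm. The wrist camera is an equidistant fisheye: a pixel r from the principal point sees the ray r / f radians off the axis. A picture is of the moment at which its call begins: read the wrist's pose just before it. camera_info takes no time and is no camera call; for the wrist camera it gives the pose at the moment of the call.
- manip.finish_job(): hands the job in, once; it reports no verdict.
The state is a dict: "time_s": time; "joint_positions": joint angles; "qd": joint speeds; "tau": joint torques, N m; "ee_pos": TCP position; "orientation": TCP orientation; "ft_force": force on the tool from outside, world axes, zero at the start; "torque": the same for the moment, N m; "gripper_width": finger opening in m.
Only numpy, scipy, OpenCV 4.12 (cv2) and the standard library are available. Lean on these libraries where they do the work, as an engineer would, in place of code of your own. Each camera call takes 0.05 s, during which the arm holds its last target. There are 200 camera calls.

TASK

The weights of the small hold-down stand hang on its ratchet. Tip the red-balled lever over to the left so that it leans on the pawl's tail, then wind the crank up a little by its black handle until the pawl drops out of the wheel, and let the crank turn back slowly, well under a quarter turn a second, until the foot stands on the ring gauge with its full weight; only then let go. Set it down softly, never pressing the gauge much harder than the weights do by themselves, and leave the ring gauge and the small parts lying about where they are.

Things in the scene. Friction and masses are not known exactly. Their poses are not given: they have to be found in the camera images.
- stand: grey hold-down stand, bolted down. Origin on the bench under the crank shaft; x to its back, y to its left, z up; at yaw 0 its crank faces the robot. Front to back: handle x = -0.128 to -0.048, crank arm to -0.035, lever, pawl, wheel to -0.017, bracket to -0.006, then the ram (2.5 to 3.1 kg) with a foot below and discs on top (x 0.002 to 0.078, y -0.013 to 0.063, up to 0.27 high)
- crank_axis (a point): the point of the crank shaft's axis (level, along the stand's x) that lies in the plane of crank_handle, 125 mm over the bench; nothing solid is there
- crank_handle (a point): point on the centre line of the black crank handle, 56 % of the way out along it: a level round bar 20 mm across and 80 mm long along the stand's x, 60 mm from the shaft, that spins freely on its pin. It can be pinched from above across the stand's y, and the hand need not turn with the crank
- crank (a joint): rad: 0 with the handle straight above the shaft; grows as it swings over to the left (stand's +y), lowering the ram 10 mm per rad; winding up is to the right. Starts at -1.2 to -0.4, held by the pawl; the foot meets the gauge somewhere from 0.25 to 0.95. Once the pawl is out the weights pull the handle left with 4 to 5 N; when the foot stands this is gone, and each N pressed further puts 6 N on it
- lever_pivot (a point): pivot of the throw-over lever, at its front; the axis is along the stand's x. Away to the left of the stand, about x = 0.35 to 0.5, y = 0.15 to 0.3, a hand probe rises on its support to 0.4 m: keep clear of it on the way in
- lever_ball (a point): centre of the red ball, 24 mm across, on the end of the lever, 56 mm from its pivot, about 255 mm over the bench at first
- lever (a joint): throw-over lever, rad: 0 as it leans right against its stop, upright at 0.44; past that it falls left by itself until, at about 1.3, its short toe rests on the pawl's tail with its weight (up to 1.66 once the pawl is out). Tipping takes under 1 N. This alone does not free the loaded pawl; forcing the lever down would tear it out under load
- pawl (a joint): brass pawl above the ratchet wheel, rad: 0 in the wheel, 0.24 fully out. With the lever over, it springs out as soon as the crank is wound up by 0.02 to 0.1 rad
- pawl_nose (a point): nose of the pawl, at the top of the wheel
- ring_gauge: steel ring gauge, 58 mm across, 18 mm high, 25 mm bore, lying loose on the round anvil under the foot; origin at the centre of its underside
- bushing: small bronze bushing, 22 mm across, 21 mm high, standing on the bench near its front right corner; leave it alone
- gauge_block_1: steel gauge block, 9 x 30 x 12 mm, lying beside the bushing; leave it alone
- gauge_block_2: steel gauge block, 9 x 30 x 20 mm, lying beside the bushing; leave it alone

How it is judged:
On the way, in this order (a step that is already met when the one before it is completed fails the run):
1. the lever is tipped over on to the pawl's tail (value of joint lever above 1 rad), for 0.1 s.
2. the pawl is out of the wheel (value of joint pawl above 0.15 rad), for 0.2 s.
At the end, for the whole second after the job is handed in: the foot stands still on the ring gauge with over 20 N of its weight, the lever is still over and the pawl out of the wheel, and the ring gauge lies within 4 mm of where it was (contact force between stand and ring_gauge above 20 N and velocity of joint crank between -0.1 and 0.1 rad/s and value of joint pawl above 0.15 rad and value of joint lever above 1 rad and distance of ring_gauge from where it was at the start of the episode below 0.004 m); the robot touches nothing.
It fails at once if the crank runs back faster than about a quarter turn a second (velocity of joint crank above 1.7 rad/s).
It fails at once if the ring gauge is pressed much harder than by the weights (contact force between stand and ring_gauge above 50 N).
It fails at once if a small part lying about is shifted (distance of any of bushing, gauge_block_1, gauge_block_2 from where it was at the start of the episode above 0.01 m).
It also fails if it takes over 69 s, if anything falls off the work surface, if the arm or the gripper's body presses on something with over 40 N, if the wrist force passes 120 N, or if a joint passes its speed limit or range.

## Working session

There is one attempt and no reset: what is moved stays moved. The work goes in short steps, Python scripts to look and compute and a shell command to move; the robot and the scene stay as the last step left them, time stands still between calls to the robot, and variables do not carry over. Pictures are saved under pics/ and viewed, about 8 in all and at most 12, crops included, and the job is handed in when it is done.

```bash
mkdir -p pics
python3 - <<'E'
from plant import manip,snapshot,camera_info
import cv2,numpy as np
s=manip.state();print({k:np.round(v,3).tolist() for k,v in s.items()})
for n in("scene","side"):
    p,d=snapshot(n);c=camera_info(n);print(n,c)
    cv2.imwrite(f"pics/{n}0.png",p[:,:,::-1]);np.save(f"pics/{n}0.npy",d)
E
```

```text
{'time_s': 0.0, 'joint_positions': [1.299, 0.32, 1.566, 0.0, 1.257, -0.02], 'qd': [-0.001, -0.0, -0.002, 0.0, 0.002, 0.001], 'tau': [0.001, -41.553, -23.415, 0.0, 0.008, -0.0], 'ee_pos': [0.143, 0.556, 0.241], 'orientation': [-1.023, 1.319, 1.021], 'ft_force': [-0.216, 0.252, -0.1], 'torque': [0.047, -0.023, 0.064], 'gripper_width': 0.086}
scene {'intrinsics': array([[437.60953723,   0.        , 319.84413672],
       [  0.        , 437.60953723, 198.66826658],
       [  0.        ,   0.        ,   1.        ]]), 'T': array([[-0.87956292,  0.31170692, -0.35945495,  0.19327168],
       [-0.47569505, -0.5616451 ,  0.67695568,  0.41504569],
       [ 0.00912566,  0.76641606,  0.64227965,  0.7049451 ],
       [ 0.        ,  0.        ,  0.        ,  1.        ]])}
side {'intrinsics': array([[476.59843636,   0.        , 321.97710301],
       [  0.        , 476.59843636, 197.67471375],
       [  0.        ,   0.        ,   1.        ]]), 'T': array([[-0.54780006, -0.4859297 ,  0.6810194 ,  1.17464576],
       [ 0.83656859, -0.32619299,  0.4401717 ,  0.26116537],
       [ 0.00825126,  0.81084553,  0.58520206,  0.76182123],
       [ 0.        ,  0.        ,  0.        ,  1.        ]])}
```

View pics/scene0.png

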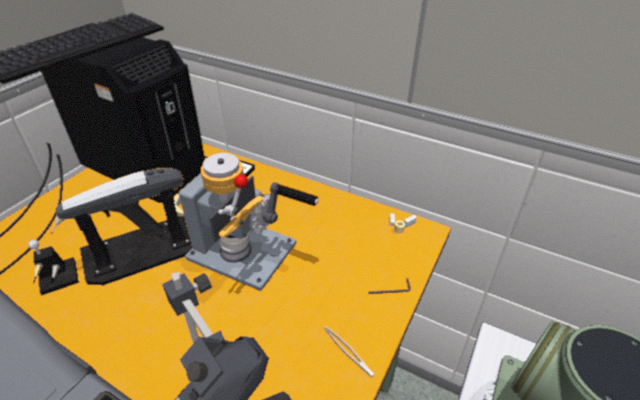

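View pics/side0.png

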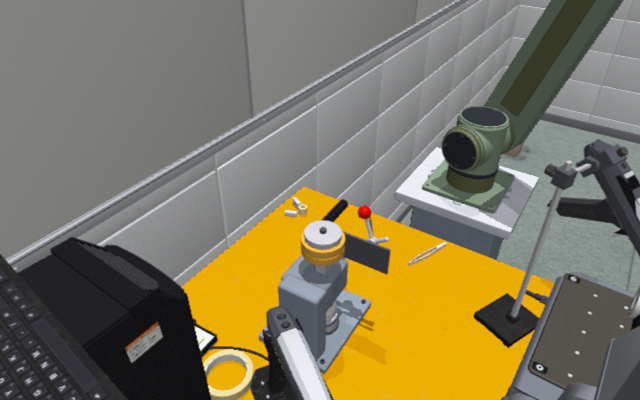

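```bash
cat > h.py <<'E'
from plant import manip,snapshot,camera_info
import cv2,numpy as np
def cam(n):
    c=camera_info(n);return c["intrinsics"],c["T"]
def ray(n,u,v):
    K,T=cam(n);d=np.array([(u-K[0,2])/K[0,0],-(v-K[1,2])/K[1,1],-1.]);return T[:3,3],T[:3,:3]@d
def pd(n,u,v,dep):
    o,r=ray(n,u,v);return o+r*dep
def plane(n,u,v,z):
    o,r=ray(n,u,v);return o+r*(z-o[2])/r[2]
def tri(a,b):
    (o1,r1),(o2,r2)=ray("scene",*a),ray("side",*b)
    s=np.linalg.lstsq(np.c_[r1,-r2],o2-o1,rcond=None)[0];p,q=o1+s[0]*r1,o2+s[1]*r2
    return (p+q)/2,np.linalg.norm(p-q)
def red(im):
    h=cv2.cvtColor(im,cv2.COLOR_RGB2HSV);m=(((h[...,0]<6)|(h[...,0]>174))&(h[...,1]>190)&(h[...,2]>90)).astype(np.uint8)
    n,l,s,c=cv2.connectedComponentsWithStats(m);i=1+np.argmax(s[1:,4]);return c[i],s[i]
E
python3 - <<'E'
from h import *
np.set_printoptions(precision=4,suppress=True)
I={n:cv2.imread(f"pics/{n}0.png")[:,:,::-1].copy() for n in("scene","side")}
D={n:np.load(f"pics/{n}0.npy") for n in I}
R={n:red(I[n]) for n in I};print(R)
print("ball",tri(R["scene"][0],R["side"][0]))
for n,(x0,y0,x1,y1) in {"scene":(268,180,325,210),"side":(318,196,352,228)}.items():
    m=(I[n].max(2)<60);k=np.zeros_like(m);k[y0:y1,x0:x1]=1;m&=k
    v,u=np.nonzero(m);P=np.array([pd(n,a,b,D[n][b,a]) for a,b in zip(u,v) if D[n][b,a]>0])
    med=np.median(P,0);P=P[np.linalg.norm(P-med,axis=1)<.07];c=P.mean(0)
    w=np.linalg.svd(P-c)[2][0];t=(P-c)@w
    print(n,len(P),c,"dir",w,"ext",c+w*np.percentile(t,1),c+w*np.percentile(t,99),"yaw",np.degrees(np.arctan2(w[1],w[0])))
    L=cv2.fitLine(np.c_[u,v].astype(np.float32),cv2.DIST_HUBER,0,.01,.01).ravel();print(" img line",L)
for c in [(190,257),(263,288),(296,239)]: print("plate",plane("scene",*c,.012),pd("scene",*c,D["scene"][c[1],c[0]]))
for c in [(401,225),(392,218),(411,219)]: print("small",plane("scene",*c,.015))
cs=cv2.resize(I["scene"][150:300,170:340],None,fx=4.6,fy=4,interpolation=cv2.INTER_CUBIC);cv2.imwrite("pics/c1.png",cs[:,:,::-1])
E
```

```text
{'scene': (array([240.5435, 180.8406]), array([234, 175,  14,  13, 138], dtype=int32)), 'side': (array([364.1579, 211.6667]), array([359, 206,  12,  12, 114], dtype=int32))}
ball (array([ 0.5818, -0.034 ,  0.2573]), np.float64(0.0010205725017704188))
scene 363 [ 0.5327 -0.118   0.1857] dir [-0.9858 -0.0728  0.151 ] ext [ 0.5778 -0.1147  0.1788] [ 0.4907 -0.1211  0.1921] yaw -175.77517146661793
 img line [  0.9709   0.2395 294.4537 194.6052]
side 204 [ 0.5289 -0.1224  0.1887] dir [0.9997 0.0167 0.0196] ext [ 0.494  -0.1229  0.188 ] [ 0.5651 -0.1218  0.1894] yaw 0.9591343615708144
 img line [  0.7069  -0.7073 336.3917 210.614 ]
plate [ 0.7302 -0.0125  0.012 ] [ 0.7281 -0.0108  0.0147]
plate [ 0.5485 -0.0185  0.012 ] [ 0.5536 -0.0248  0.002 ]
plate [ 0.5611 -0.167   0.012 ] [ 0.5672 -0.1767  0.0005]
small [ 0.3717 -0.3198  0.015 ]
small [ 0.3985 -0.3321  0.015 ]
small [ 0.3584 -0.3504  0.015 ]
```

View pics/c1.png

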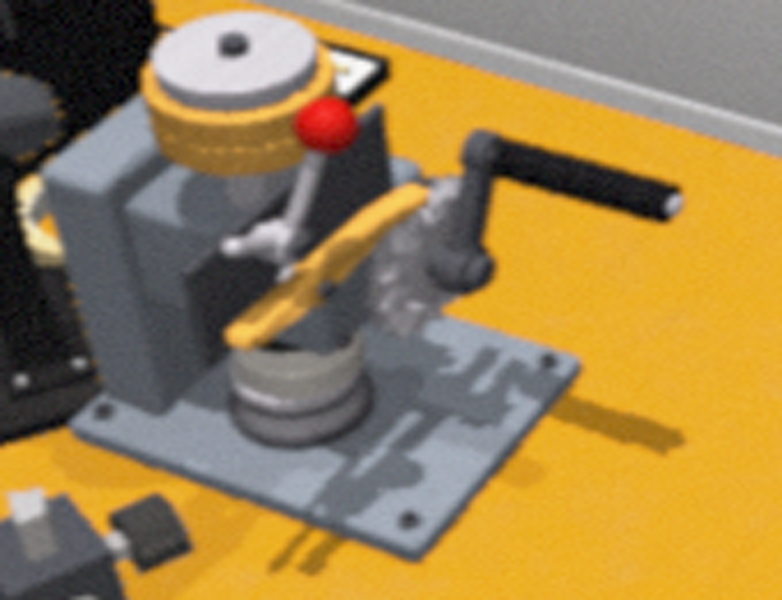

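Run:
```python
from h import *
from scipy.spatial.transform import Rotation as Rn
np.set_printoptions(precision=4,suppress=True)
print(Rn.from_rotvec(manip.state()["orientation"]).as_matrix())
def pl(n,a,b):
    o,r=ray(n,*a);_,s=ray(n,*b);m=np.cross(r,s);m/=np.linalg.norm(m);return m,m@o
L1=(294.45,194.6,.9709,.2395);L2=(336.4,210.6,.7069,-.7073)
m1,d1=pl("scene",L1[:2],(L1[0]+20*L1[2],L1[1]+20*L1[3]));m2,d2=pl("side",L2[:2],(L2[0]+20*L2[2],L2[1]+20*L2[3]))
w=np.cross(m1,m2);w/=np.linalg.norm(w);p=np.linalg.solve(np.array([m1,m2,[1,0,0]]),[d1,d2,.53]);print("axis",w,p,"yaw",np.degrees(np.arctan(w[1]/w[0])))
# ends on axis
for n,u,v in[("scene",315.7,200.7),("scene",277.6,188.7)]:
    o,r=ray(n,u,v);s=np.linalg.lstsq(np.c_[r,-w],p-o,rcond=None)[0];print(n,p+s[1]*w)
print("ring-ish",plane("scene",170+297/4.6,150+395/4,.03))
```

```text
[[-0.0004 -0.9685  0.2492]
 [-0.0015  0.2492  0.9685]
 [-1.      0.     -0.0016]]
axis [ 0.9588 -0.1409 -0.2465] [ 0.53   -0.1301  0.1765] yaw -8.358861887580085
scene [ 0.4876 -0.1238  0.1874]
scene [ 0.5821 -0.1377  0.1631]
ring-ish [ 0.65   -0.0646  0.03  ]
```

```bash
python3 -m handwheel '[{"tz":3.5,"gripper":0},{"tz":4,"gripper":0},{"tz":4,"gripper":0},{"tz":4,"gripper":0},{"tz":3,"gripper":0,"ty":-1},{"tx":0.8,"ty":-3,"gripper":0,"turn":3},{"tx":0.8,"ty":-3,"gripper":0,"turn":3},{"tx":1,"ty":-3,"gripper":0,"turn":3},{"tx":1,"ty":-3,"gripper":0,"turn":3},{"tx":1,"ty":-3,"gripper":0,"turn":3},{"tx":1,"ty":-3,"gripper":0,"turn":2},{"tx":1,"ty":-3,"gripper":0}]' 40
python3 -m handwheel '[{"tx":1.5,"ty":-3},{"tx":1.5,"ty":-3},{"tx":1.5,"ty":-3},{"tx":1.5,"ty":-3},{"tx":1.5,"ty":-3},{"tx":1.5,"ty":-3},{"tx":1,"ty":-3},{"tx":1,"ty":-3},{"tx":1,"ty":-3},{"tx":1,"ty":-3},{"tx":0,"ty":-2},{}]'
```

```text
$[0]: bad value
$[0]: bad value
```

```bash
python3 -m handwheel '[{"gripper":0,"tx":0,"ty":0,"tz":3.5,"turn":0},{"gripper":0,"tx":0,"ty":0,"tz":4,"turn":0},{"gripper":0,"tx":0,"ty":0,"tz":4,"turn":0},{"gripper":0,"tx":0,"ty":0,"tz":4,"turn":0},{"gripper":0,"tx":0,"ty":-1,"tz":3,"turn":0},{"gripper":0,"tx":0.8,"ty":-3,"tz":0,"turn":3},{"gripper":0,"tx":0.8,"ty":-3,"tz":0,"turn":3},{"gripper":0,"tx":1,"ty":-3,"tz":0,"turn":3},{"gripper":0,"tx":1,"ty":-3,"tz":0,"turn":3},{"gripper":0,"tx":1,"ty":-3,"tz":0,"turn":3},{"gripper":0,"tx":1,"ty":-3,"tz":0,"turn":2},{"gripper":0,"tx":1,"ty":-3,"tz":0,"turn":0}]' 40
```

```text
time_s: 1.1
ee_pos: [0.2093, 0.3352, 0.4269]
orientation: [-1.244, 1.187, 1.243]
ft_force: [1.2, -0.2, -0.5]
gripper_width: 0.0002
```

```bash
python3 -m handwheel '[{"gripper":0,"tx":1.5,"ty":-3,"tz":0,"turn":0},{"gripper":0,"tx":1.5,"ty":-3,"tz":0,"turn":0},{"gripper":0,"tx":1.5,"ty":-3,"tz":0,"turn":0},{"gripper":0,"tx":1.5,"ty":-3,"tz":0,"turn":0},{"gripper":0,"tx":1.5,"ty":-3,"tz":0,"turn":0},{"gripper":0,"tx":1.5,"ty":-3,"tz":0,"turn":0},{"gripper":0,"tx":1.5,"ty":-3,"tz":0,"turn":0},{"gripper":0,"tx":1.5,"ty":-3,"tz":0,"turn":0},{"gripper":0,"tx":1.5,"ty":-3.5,"tz":0,"turn":0},{"gripper":0,"tx":1.5,"ty":-3.5,"tz":0,"turn":0},{"gripper":0,"tx":1.5,"ty":-3.5,"tz":0,"turn":0},{"gripper":0,"tx":1.5,"ty":-3,"tz":0,"turn":0}]'
python3 -m handwheel '[{"gripper":0,"tx":3,"ty":-2,"tz":0,"turn":0},{"gripper":0,"tx":3,"ty":-2,"tz":0,"turn":0},{"gripper":0,"tx":3,"ty":-2,"tz":-1,"turn":0},{"gripper":0,"tx":2,"ty":-1,"tz":-1,"turn":0},{"gripper":0,"tx":0,"ty":0,"tz":0,"turn":0},{"gripper":0,"tx":0,"ty":0,"tz":0,"turn":0}]'
python3 - <<'E'
from h import *
s=manip.state();print(s["ee_pos"],s["orientation"]);c=camera_info("wrist");print(c)
p,d=snapshot("wrist");cv2.imwrite("pics/w1.png",p[:,:,::-1]);np.savez("pics/w1",d=d,T=c["T"],K=c["intrinsics"])
E
```

```text
time_s: 2.1
ee_pos: [0.3893, -0.0404, 0.4271]
orientation: [-1.241, 1.189, 1.241]
ft_force: [-0.1, 0.3, -0.0]
gripper_width: -0.0
time_s: 2.6
ee_pos: [0.4995, -0.1085, 0.4055]
orientation: [-1.239, 1.19, 1.245]
ft_force: [-0.7, 0.6, -0.3]
gripper_width: -0.0
[ 0.49947215 -0.10851873  0.40546793] [-1.23854967  1.19016599  1.24537203]
{'intrinsics': array([[309.70691629,   0.        , 322.3330906 ],
       [  0.        , 309.70691629, 192.54246653],
       [  0.        ,   0.        ,   1.        ]]), 'T': array([[-4.34347000e-02, -9.49418929e-01, -3.10993769e-01,
         4.18810530e-01],
       [ 9.99056200e-01, -4.11615682e-02, -1.38720926e-02,
        -1.12276155e-01],
       [ 3.69436072e-04, -3.11302783e-01,  9.50310708e-01,
         5.37485570e-01],
       [ 0.00000000e+00,  0.00000000e+00,  0.00000000e+00,
         1.00000000e+00]])}
```

View pics/w1.png

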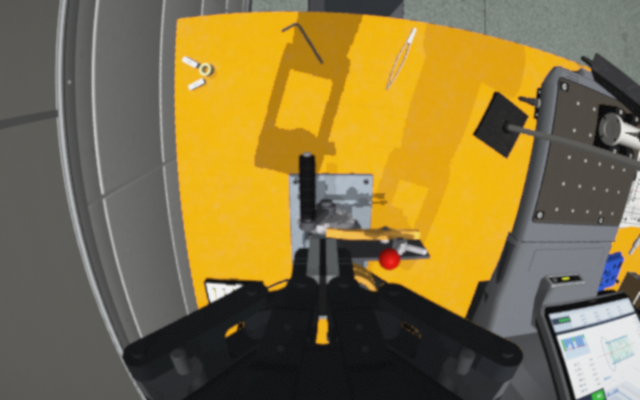

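```bash
cat >> h.py <<'E'
def wray(K,T,u,v):
    x,y=(u-K[0,2]),(v-K[1,2]);r=np.hypot(x,y);t=r/K[0,0];k=np.sin(t)/max(r,1e-9)
    return T[:3,3],T[:3,:3]@np.array([x*k,-y*k,-np.cos(t)])
def wpl(K,T,u,v,z):
    o,r=wray(K,T,u,v);return o+r*(z-o[2])/r[2]
E
python3 - <<'E'
from h import *
np.set_printoptions(precision=4,suppress=True)
z=np.load("pics/w1.npz");K,T,d=z["K"],z["T"],z["d"];im=cv2.imread("pics/w1.png")[:,:,::-1].copy()
c,s=red(im);print(c,s,wpl(K,T,*c,.257))
for v in range(154,226,6):
    row=im[v,290:330].max(1)<55;u=np.nonzero(row)[0]+290
    if len(u): print(v,u.min(),u.max(),d[v,int(u.mean())],wpl(K,T,u.mean(),v,.18),[wpl(K,T,a,v,.18)[1] for a in(u.min()-.5,u.max()+.5)])
for u,v in[(290,175),(373,174)]: print("plate",wpl(K,T,u,v,.012))
cv2.imwrite("pics/w1c.png",cv2.resize(im[140:280,260:450],None,fx=4,fy=4,interpolation=cv2.INTER_CUBIC)[:,:,::-1])
E
```

```text
[389.0135 258.4882] [380 249  20  20 297] [ 0.581  -0.0344  0.257 ]
160 300 313 0.3524984 [ 0.4963 -0.1275  0.18  ] [np.float64(-0.13574156824434472), np.float64(-0.11921276268918335)]
166 300 313 0.35724765 [ 0.5035 -0.1272  0.18  ] [np.float64(-0.13555944539350515), np.float64(-0.11894851683131065)]
172 300 313 0.35785487 [ 0.5109 -0.127   0.18  ] [np.float64(-0.13538247743931675), np.float64(-0.11868448280284404)]
178 300 314 0.35925752 [ 0.5183 -0.1262  0.18  ] [np.float64(-0.13521060639869004), np.float64(-0.11722362223785719)]
184 301 314 0.36327446 [ 0.5258 -0.1254  0.18  ] [np.float64(-0.13383463379698485), np.float64(-0.11695247641847348)]
190 300 314 0.3637036 [ 0.5334 -0.1258  0.18  ] [np.float64(-0.13488196648040543), np.float64(-0.1166805610082936)]
196 300 314 0.36662582 [ 0.541  -0.1256  0.18  ] [np.float64(-0.13472512514362586), np.float64(-0.11640765618726086)]
202 301 314 0.36910766 [ 0.5488 -0.1247  0.18  ] [np.float64(-0.13334079102813362), np.float64(-0.11613353585461729)]
208 301 321 0.3723765 [ 0.5565 -0.1202  0.18  ] [np.float64(-0.13318523792563314), np.float64(-0.10721326798352067)]
214 301 321 0.3755796 [ 0.5645 -0.1199  0.18  ] [np.float64(-0.13303417456499986), np.float64(-0.1068730148770458)]
220 301 315 0.3767087 [ 0.5728 -0.123   0.18  ] [np.float64(-0.13288758880439136), np.float64(-0.11404772056726449)]
plate [ 0.5608 -0.1629  0.012 ]
plate [ 0.5524 -0.0166  0.012 ]
```

View pics/w1c.png

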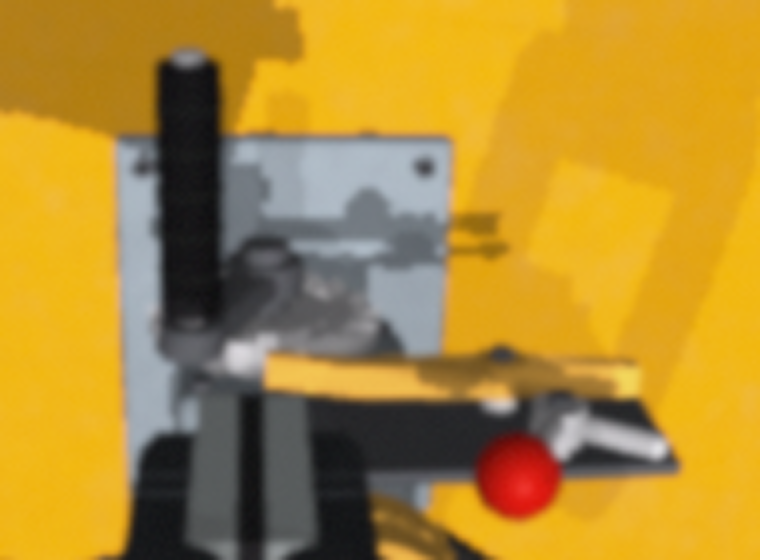

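```bash
python3 -m handwheel '[{"gripper":0,"tx":2.5,"ty":0.6,"tz":0,"turn":0},{"gripper":0,"tx":2.5,"ty":0.6,"tz":0,"turn":0},{"gripper":0,"tx":2.5,"ty":0.6,"tz":-1,"turn":0.5},{"gripper":0,"tx":0,"ty":0,"tz":-3,"turn":0},{"gripper":0,"tx":0,"ty":0,"tz":-3,"turn":0},{"gripper":0,"tx":0,"ty":0,"tz":-3,"turn":0},{"gripper":0,"tx":0,"ty":0,"tz":-2.7,"turn":0},{"gripper":0,"tx":0,"ty":0,"tz":-2,"turn":0},{"gripper":0,"tx":0,"ty":0,"tz":0,"turn":0}]'
python3 -m handwheel '[{"gripper":0,"tx":0,"ty":1,"tz":0,"turn":0},{"gripper":0,"tx":0,"ty":1,"tz":0,"turn":0},{"gripper":0,"tx":0,"ty":0.6,"tz":0,"turn":0},{"gripper":0,"tx":0,"ty":0.6,"tz":0,"turn":0},{"gripper":0,"tx":0,"ty":0.6,"tz":0,"turn":0},{"gripper":0,"tx":0,"ty":0.6,"tz":0,"turn":0},{"gripper":0,"tx":0,"ty":0.6,"tz":0,"turn":0},{"gripper":0,"tx":0,"ty":0.6,"tz":0,"turn":0},{"gripper":0,"tx":0,"ty":0.6,"tz":0,"turn":0},{"gripper":0,"tx":0,"ty":0.5,"tz":0,"turn":0},{"gripper":0,"tx":0,"ty":0,"tz":0,"turn":0},{"gripper":0,"tx":0,"ty":0,"tz":0,"turn":0}]'
cat > b.py <<'E'
from h import *
np.set_printoptions(precision=4,suppress=True)
import sys
for n in("scene","side"):
    p,d=snapshot(n);cv2.imwrite(f"pics/{n}_{sys.argv[1]}.png",p[:,:,::-1]);globals()[n]=red(p);print(n,globals()[n])
print(tri(scene[0],side[0]))
E
python3 b.py 1
```

```text
time_s: 3.4
ee_pos: [0.5712, -0.0889, 0.2571]
orientation: [-1.244, 1.187, 1.256]
ft_force: [-0.1, -0.0, -0.0]
gripper_width: 0.0001
time_s: 4.4
ee_pos: [0.5742, -0.0226, 0.2599]
orientation: [-1.249, 1.184, 1.25]
ft_force: [0.4, -0.5, 0.5]
gripper_width: -0.0002
scene (array([217.1226, 213.4774]), array([211, 207,  14,  14, 155], dtype=int32))
side (array([399.7712, 232.7373]), array([394, 227,  12,  13, 118], dtype=int32))
(array([0.579 , 0.035 , 0.2396]), np.float64(0.001364588943501905))
```

```bash
python3 -m handwheel '[{"gripper":0,"tx":0,"ty":-2,"tz":0,"turn":0},{"gripper":0,"tx":0,"ty":-2,"tz":2.5,"turn":0},{"gripper":2,"tx":-2,"ty":-2,"tz":2.5,"turn":0},{"gripper":5,"tx":-3.2,"ty":-2.3,"tz":0,"turn":0},{"gripper":5,"tx":0,"ty":-2,"tz":0,"turn":0},{"gripper":5,"tx":0,"ty":0,"tz":-1,"turn":0},{"gripper":5,"tx":0,"ty":0,"tz":0,"turn":0},{"gripper":5,"tx":0,"ty":0,"tz":0,"turn":0},{"gripper":5,"tx":0,"ty":0,"tz":0,"turn":0}]'
python3 - <<'E'
from h import *
np.set_printoptions(precision=4,suppress=True)
s=manip.state();print(s["ee_pos"],s["gripper_width"]);c=camera_info("wrist");K,T=c["intrinsics"],c["T"]
p,d=snapshot("wrist");cv2.imwrite("pics/w2.png",cv2.resize(p[120:320,200:460],None,fx=3,fy=3)[:,:,::-1])
for v in range(100,300,10):
    row=p[v,270:350].max(1)<55;u=np.nonzero(row)[0]+270
    if len(u)>3: print(v,u.min(),u.max(),d[v,int(u.mean())],wpl(K,T,u.mean(),v,.18),wpl(K,T,u.max(),v,.18)[1]-wpl(K,T,u.min(),v,.18)[1])
E
```

```text
time_s: 5.25
ee_pos: [0.5227, -0.1254, 0.2998]
orientation: [-1.248, 1.183, 1.25]
ft_force: [0.3, -0.3, 0.2]
gripper_width: 0.05
[ 0.5227 -0.1254  0.2998] 0.04997212600425284
160 312 332 0.24677901 [ 0.4964 -0.1273  0.18  ] 0.01657725843077515
170 312 332 0.24741313 [ 0.505  -0.1268  0.18  ] 0.016719638318212993
180 311 332 0.25095686 [ 0.5137 -0.1268  0.18  ] 0.01772068138372128
190 311 332 0.25383762 [ 0.5225 -0.1263  0.18  ] 0.01790045219610685
200 312 332 0.25712916 [ 0.5316 -0.1254  0.18  ] 0.017234132072336872
210 312 332 0.2595367 [ 0.5408 -0.1249  0.18  ] 0.017437451168137497
220 312 336 0.26337168 [ 0.5502 -0.1226  0.18  ] 0.021194346651714407
230 312 342 0.2660974 [ 0.5599 -0.1194  0.18  ] 0.02686735244152086
240 312 337 0.26846966 [ 0.5701 -0.1211  0.18  ] 0.022703904985180934
250 270 330 0.4690244 [ 0.5815 -0.1386  0.18  ] 0.055772789228821396
270 270 349 0.4802849 [ 0.6033 -0.1335  0.18  ] 0.07589112391896054
280 270 349 0.48576647 [ 0.615  -0.1331  0.18  ] 0.07732098695886971
```

View pics/w2.png

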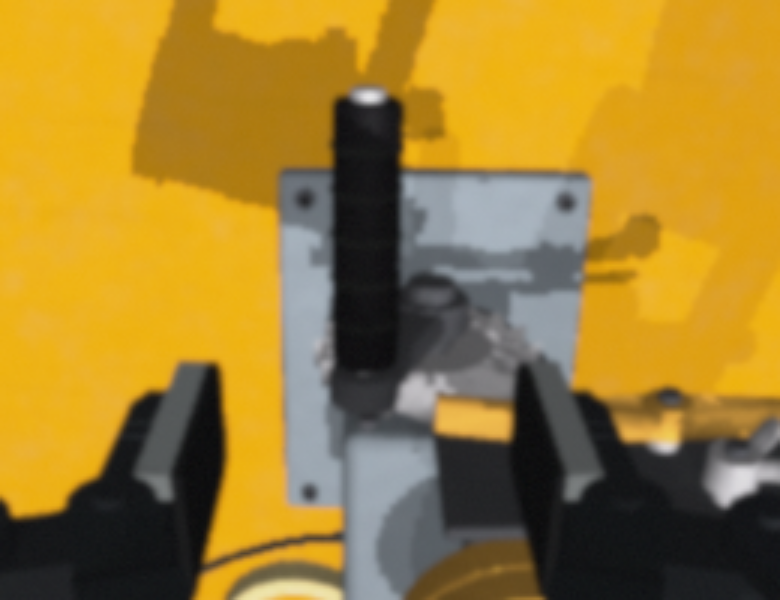

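```bash
python3 -m handwheel '[{"gripper":5,"tx":0,"ty":-0.1,"tz":-3,"turn":0},{"gripper":5,"tx":0,"ty":0,"tz":-3,"turn":0},{"gripper":5,"tx":0,"ty":0,"tz":-3,"turn":0},{"gripper":5,"tx":0,"ty":0,"tz":-2.2,"turn":0},{"gripper":5,"tx":0,"ty":0,"tz":-1.5,"turn":0},{"gripper":5,"tx":0,"ty":0,"tz":0,"turn":0},{"gripper":3,"tx":0,"ty":0,"tz":0,"turn":0},{"gripper":2.2,"tx":0,"ty":0,"tz":0,"turn":0}]'
python3 -m handwheel '[{"gripper":1,"tx":0,"ty":0,"tz":0,"turn":0},{"gripper":1,"tx":0,"ty":0,"tz":0,"turn":0},{"gripper":1,"tx":0,"ty":0,"tz":0,"turn":0},{"gripper":1,"tx":0,"ty":0,"tz":0,"turn":0},{"gripper":1,"tx":0,"ty":0,"tz":0,"turn":0}]' 50
```

```text
time_s: 5.97
ee_pos: [0.5234, -0.1269, 0.1745]
orientation: [-1.25, 1.182, 1.247]
ft_force: [0.3, 0.4, 0.3]
gripper_width: 0.0268
time_s: 6.38
ee_pos: [0.5233, -0.1271, 0.1744]
orientation: [-1.25, 1.181, 1.246]
ft_force: [2.0, 2.9, 4.0]
gripper_width: 0.0179
```

```bash
python3 -m handwheel '[{"gripper":1,"tx":0,"ty":-0.13,"tz":-0.06,"turn":0},{"gripper":1,"tx":0,"ty":-0.13,"tz":-0.06,"turn":0},{"gripper":1,"tx":0,"ty":-0.13,"tz":-0.06,"turn":0},{"gripper":1,"tx":0,"ty":-0.1,"tz":-0.05,"turn":0},{"gripper":1,"tx":0,"ty":0,"tz":0,"turn":0},{"gripper":1,"tx":0,"ty":0,"tz":0,"turn":0},{"gripper":1,"tx":0,"ty":0,"tz":0,"turn":0}]'
python3 b.py 2
```

```text
time_s: 6.97
ee_pos: [0.5234, -0.1326, 0.1714]
orientation: [-1.25, 1.182, 1.246]
ft_force: [5.4, 1.1, 4.8]
gripper_width: 0.0185
scene (array([215.4868, 222.3947]), array([209, 216,  14,  14, 152], dtype=int32))
side (array([402.7909, 240.2455]), array([397, 235,  12,  12, 110], dtype=int32))
(array([0.5789, 0.0422, 0.2262]), np.float64(0.0013740062504758984))
```

```bash
python3 -m handwheel '[{"gripper":1,"tx":-0.015,"ty":0.27,"tz":0.13,"turn":0},{"gripper":1,"tx":-0.015,"ty":0.27,"tz":0.13,"turn":0},{"gripper":1,"tx":-0.015,"ty":0.285,"tz":0.1,"turn":0},{"gripper":1,"tx":-0.015,"ty":0.285,"tz":0.1,"turn":0},{"gripper":1,"tx":-0.015,"ty":0.29,"tz":0.075,"turn":0},{"gripper":1,"tx":-0.015,"ty":0.29,"tz":0.075,"turn":0}]'
python3 -m handwheel '[{"gripper":1,"tx":-0.015,"ty":0.295,"tz":0.045,"turn":0},{"gripper":1,"tx":-0.015,"ty":0.295,"tz":0.045,"turn":0},{"gripper":1,"tx":-0.015,"ty":0.3,"tz":0.015,"turn":0},{"gripper":1,"tx":-0.015,"ty":0.3,"tz":0.015,"turn":0}]'
```

```text
time_s: 7.57
ee_pos: [0.5226, -0.1155, 0.1781]
orientation: [-1.251, 1.182, 1.245]
ft_force: [3.4, 1.8, 7.4]
gripper_width: 0.0184
time_s: 7.9
ee_pos: [0.522, -0.1032, 0.1795]
orientation: [-1.25, 1.181, 1.246]
ft_force: [4.2, 3.2, 8.7]
gripper_width: 0.0189
```

```bash
python3 -m handwheel '[{"gripper":1,"tx":-0.015,"ty":0.3,"tz":0.015,"turn":0},{"gripper":1,"tx":-0.015,"ty":0.3,"tz":0.015,"turn":0},{"gripper":1,"tx":-0.015,"ty":0.29,"tz":-0.04,"turn":0},{"gripper":1,"tx":-0.015,"ty":0.29,"tz":-0.04,"turn":0},{"gripper":1,"tx":0,"ty":0,"tz":0,"turn":0},{"gripper":1,"tx":0,"ty":0,"tz":0,"turn":0}]'
python3 - <<'E'
from plant import manip
import numpy as np
s=manip.state();print(s["ee_pos"],s["ft_force"],s["torque"])
E
```

```text
time_s: 8.4
ee_pos: [0.5215, -0.0905, 0.1784]
orientation: [-1.249, 1.18, 1.247]
ft_force: [6.0, 6.2, 5.6]
gripper_width: 0.0182
[ 0.52152276 -0.09049789  0.17835044] [5.95701205 6.23708648 5.55407647] [ 0.9217569  -0.91345905 -0.00664647]
```

```bash
python3 -m handwheel '[{"gripper":2.0,"tx":0,"ty":-0.05,"tz":0,"turn":0},{"gripper":2.2,"tx":0,"ty":-0.1,"tz":0,"turn":0},{"gripper":2.4,"tx":0,"ty":-0.1,"tz":0,"turn":0},{"gripper":2.6,"tx":0,"ty":-0.1,"tz":0,"turn":0},{"gripper":2.8,"tx":0,"ty":-0.1,"tz":0,"turn":0},{"gripper":2.8,"tx":0,"ty":0,"tz":0,"turn":0},{"gripper":2.8,"tx":0,"ty":0,"tz":0,"turn":0},{"gripper":2.8,"tx":0,"ty":0,"tz":0,"turn":0}]'
```

```text
time_s: 9.07
ee_pos: [0.5194, -0.0954, 0.1767]
orientation: [-1.246, 1.184, 1.251]
ft_force: [3.5, 3.6, 0.1]
gripper_width: 0.0279
```

```bash
for i in 1; do python3 -m handwheel '[{"gripper":2.8,"tx":-0.01,"ty":0.18,"tz":-0.04,"turn":0},{"gripper":2.8,"tx":-0.01,"ty":0.18,"tz":-0.05,"turn":0},{"gripper":2.8,"tx":0,"ty":0,"tz":0,"turn":0}]'; done
python3 -m handwheel '[{"gripper":2.8,"tx":-0.01,"ty":0.18,"tz":-0.05,"turn":0},{"gripper":2.8,"tx":-0.01,"ty":0.18,"tz":-0.05,"turn":0},{"gripper":2.8,"tx":0,"ty":0,"tz":0,"turn":0}]'
```

```text
time_s: 9.32
ee_pos: [0.5193, -0.0916, 0.1761]
orientation: [-1.247, 1.184, 1.251]
ft_force: [2.9, 5.3, -0.5]
gripper_width: 0.0281
time_s: 9.57
ee_pos: [0.5192, -0.0881, 0.1754]
orientation: [-1.247, 1.184, 1.25]
ft_force: [1.9, 4.5, -0.2]
gripper_width: 0.0279
```

```bash
python3 -m handwheel '[{"gripper":2.8,"tx":-0.01,"ty":0.18,"tz":-0.06,"turn":0},{"gripper":2.8,"tx":-0.01,"ty":0.18,"tz":-0.06,"turn":0},{"gripper":2.8,"tx":0,"ty":0,"tz":0,"turn":0}]'
python3 -m handwheel '[{"gripper":2.8,"tx":-0.01,"ty":0.18,"tz":-0.07,"turn":0},{"gripper":2.8,"tx":-0.01,"ty":0.18,"tz":-0.07,"turn":0},{"gripper":2.8,"tx":0,"ty":0,"tz":0,"turn":0}]'
```

```text
time_s: 9.82
ee_pos: [0.519, -0.0845, 0.1744]
orientation: [-1.247, 1.184, 1.25]
ft_force: [1.0, 5.4, -1.4]
gripper_width: 0.0278
time_s: 10.07
ee_pos: [0.5189, -0.0811, 0.173]
orientation: [-1.248, 1.184, 1.25]
ft_force: [1.1, 5.0, 0.3]
gripper_width: 0.0282
```

```bash
python3 -m handwheel '[{"gripper":2.8,"tx":0,"ty":0,"tz":0,"turn":0},{"gripper":2.8,"tx":0,"ty":0,"tz":0,"turn":0}]'
```

```text
time_s: 10.23
ee_pos: [0.5189, -0.0812, 0.1732]
orientation: [-1.248, 1.184, 1.25]
ft_force: [0.2, 5.4, 0.3]
gripper_width: 0.028
```

```bash
python3 -m handwheel '[{"gripper":2.8,"tx":-0.01,"ty":0.17,"tz":-0.09,"turn":0},{"gripper":2.8,"tx":-0.01,"ty":0.17,"tz":-0.09,"turn":0},{"gripper":2.8,"tx":0,"ty":0,"tz":0,"turn":0}]'
python3 -m handwheel '[{"gripper":2.8,"tx":-0.01,"ty":0.17,"tz":-0.1,"turn":0},{"gripper":2.8,"tx":-0.01,"ty":0.17,"tz":-0.1,"turn":0},{"gripper":2.8,"tx":0,"ty":0,"tz":0,"turn":0}]'
```

```text
time_s: 10.48
ee_pos: [0.5188, -0.0787, 0.1713]
orientation: [-1.25, 1.185, 1.249]
ft_force: [-0.4, -0.6, 0.5]
gripper_width: 0.0282
time_s: 10.73
ee_pos: [0.5188, -0.0747, 0.1693]
orientation: [-1.249, 1.184, 1.249]
ft_force: [-0.8, 0.1, -0.6]
gripper_width: 0.028
```

```bash
python3 -m handwheel '[{"gripper":3.5,"tx":0,"ty":-0.1,"tz":0,"turn":0},{"gripper":4.5,"tx":0,"ty":-0.2,"tz":0,"turn":0},{"gripper":5,"tx":0,"ty":0,"tz":0,"turn":0},{"gripper":5,"tx":0,"ty":0,"tz":0,"turn":0},{"gripper":5,"tx":0,"ty":0,"tz":0,"turn":0}]'
python3 -m handwheel '[{"gripper":5,"tx":0,"ty":0,"tz":1,"turn":0},{"gripper":5,"tx":0,"ty":0,"tz":2,"turn":0},{"gripper":5,"tx":0,"ty":0,"tz":3,"turn":0},{"gripper":5,"tx":0,"ty":0,"tz":3,"turn":0},{"gripper":5,"tx":-2,"ty":-2,"tz":3,"turn":0},{"gripper":5,"tx":-2,"ty":-2,"tz":2,"turn":0},{"gripper":5,"tx":-2,"ty":-2,"tz":1,"turn":0},{"gripper":5,"tx":0,"ty":0,"tz":0,"turn":0},{"gripper":5,"tx":0,"ty":0,"tz":0,"turn":0},{"gripper":5,"tx":0,"ty":0,"tz":0,"turn":0}]'
python3 b.py 3
python3 - <<'E'
import cv2
i=cv2.imread("pics/scene_3.png");cv2.imwrite("pics/c3.png",cv2.resize(i[150:300,170:340],None,fx=4.6,fy=4,interpolation=cv2.INTER_CUBIC))
E
```

```text
time_s: 11.15
ee_pos: [0.519, -0.0779, 0.1696]
orientation: [-1.248, 1.183, 1.248]
ft_force: [0.4, -0.1, 0.2]
gripper_width: 0.0501
time_s: 11.98
ee_pos: [0.4591, -0.1374, 0.3196]
orientation: [-1.248, 1.183, 1.248]
ft_force: [0.0, 0.8, 0.4]
gripper_width: 0.0499
scene (array([215.5513, 222.3205]), array([209, 215,  14,  15, 156], dtype=int32))
side (array([402.8704, 240.2778]), array([397, 235,  12,  12, 108], dtype=int32))
(array([0.5788, 0.0422, 0.2262]), np.float64(0.001095206511950048))
```

View pics/c3.png

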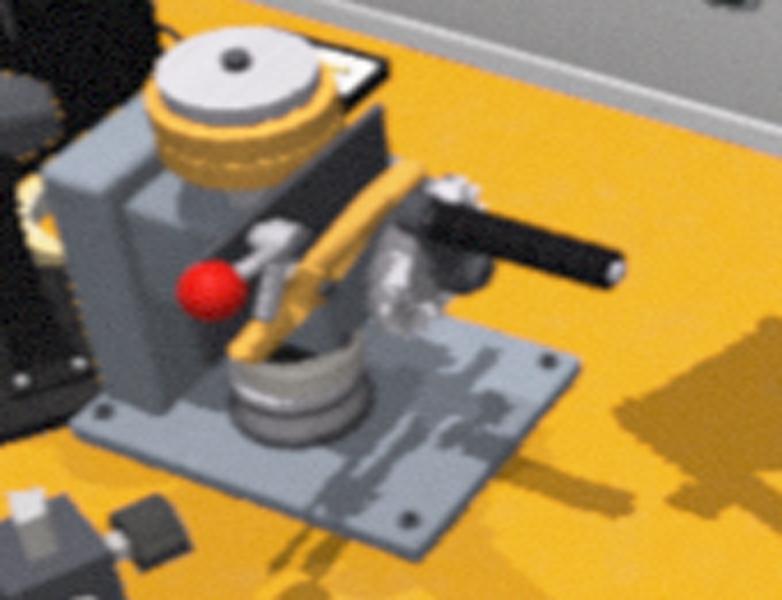

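```bash
python3 -c "
from plant import manip
print(manip.finish_job())"
```

```text
the job is handed in; nothing more can be done
None
```

I tipped the lever over to the left, wound the crank up about 0.1 rad until the pawl sprang out, and let it back down slowly. The foot now stands on the ring gauge, and I have handed the job in at about 12 s. No verdict was reported.

- **Lowering:** the crank ran at about 0.6 rad/s, slowing to 0.35 rad/s near the end. For the last part I opened the jaws to 28 mm so that only the left finger held the load, which kept the fingers from pressing the foot down on the gauge.
- **Foot standing:** the pull on the handle fell from about 5 N to 0 at a crank angle of about 0.5 rad, and I let go only after that. The force on the gauge itself could not be measured, so full weight is inferred from the pull disappearing and the crank angle lying inside the expected range.
- **Lever and pawl:** the red ball dropped to 0.226 m when the pawl sprang out, which matches a lever angle of about 1.66 rad. It was still there after I let go.
- **Gauge and small parts:** in the last picture the ring gauge looks unmoved, by eye only. The tool stayed well clear of the bushing and gauge blocks, but I took no final measurement of them.
- **Disagreement:** my first estimate of the handle's direction from the two fixed cameras was poor (-8° against about 3°), so I used the wrist camera for the grasp.

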